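# Fit the U-bolt yoke over the air cylinder

## Robot

A 6-joint arm with a two-finger parallel gripper is mounted at the origin on the work surface. World frame = base frame: x ahead of the robot, y to its left, z up, the work surface at z = 0. Lengths are in m, angles in rad, forces in N, time in s.
With the tool pointing down it reaches from about 0.325 to 1 m from the base axis. Payload 5.1 kg.
Tool frame: the origin (TCP) lies at the very end of the fingers, on their centre line; the grasp point (between the pads) lies 19 mm behind it; z points along the fingers, y is the line along which they close (so a half turn about z gives the same grasp; the last joint's range is limited). The gripper opens to 85 mm and grips with 20 to 120 N. Pads are 22 mm wide; open, the fingers measure 114 mm over their backs; the gripper's body (76 mm by 85 mm) begins 54 mm behind the grasp point. The pads swing forward as they close: fully open they stand 13 mm farther back than shut.
Start: joints at [1.212, 0.124, 1.65, -0, 1.367, -0.083], TCP at [0.177, 0.625, 0.231] pointing down, gripper open.
Joint ranges: [-2.61, 2.61], [-1.02, 2.33], [0.03, 2.71], [-1.35, 4.49], [0.32, 2.68], [-2.91, 2.91]. Speed limits (rad/s): [2.57, 2.57, 3.14, 3.14, 3.14, 3.14].

## Interface

Orientations are given as a 3x3 rotation matrix whose columns are the frame's x, y, z axes.
In Python, from station import * gives the robot as it stands.
- The arm moves only by the tool jog_arm, called after "Call:" as name(argument=value, ...), one argument or row to a line, values as JSON. Schema: {"type":"object","properties":{"motion":{"type":"object","properties":{"increments":{"type":"array","items":{"type":"array","items":{"type":"number"},"minItems":6,"maxItems":6},"minItems":1,"maxItems":8}},"additionalProperties":false,"required":["increments"]},"finger_gap":{"type":"number"},"only":{"type":"string"},"quiet":{"type":"boolean"},"lines":{"type":"string"}},"required":["motion"],"additionalProperties":false}. motion is an object whose key "increments" holds a list of rows, 1 to 8 of them, each of 6 numbers: dx, dy, dz in m, then a rotation vector rx, ry, rz in rad; each row is the pose to reach, as a shift and turn from the pose commanded when the call began, along the tool's axes at that moment; what a row does not reach only later rows make up. A row lasts 1/12 s, in which the tool goes at most 0.0417 m and 0.125 rad, less where a joint would pass 70% of its speed; a pose out of reach is approached as far as the arm can. finger_gap is the finger opening in m, set as the call begins (left out keeps the last). The fingers move at their own pace and stop on an object; the grip force is fixed at half the most. Time passes only in rows, so rows that do not move let the fingers close. The tool returns the time, the measured TCP pose, the force, the opening and the grip force at its end. only (a regular expression) keeps the lines of the reply that match it, lines (a string "A,B") keeps lines A to B, and quiet returns only ok. Input that does not fit is refused with a message, and nothing moves.
- get_state(): the state, without advancing time (a new reading comes with each control period).
- get_image(name): name is "side" or "top" or "wrist"; returns a dict with "frame" (400x640x3 uint8, red, green, blue), "intrinsics" (3x3 intrinsics, pixels), "view" (4x4, takes a point from world to camera coordinates); the wrist camera has in their place "hand_eye" (4x4, takes a point from camera to tool coordinates, whose origin is the TCP and whose axes are the flange's). Camera axes: x right, y down, z forward; pixel columns grow to the right and rows downward; lengths in m; the calibration is good to about 2 mm. A picture is of the moment at which its call begins: read the wrist's pose just before it. There is no depth.
- close_job(): hands the job in; it is judged then, once.
The state is a dict: "time_s": time; "joint_positions": joint angles; "joint_velocities": joint speeds; "joint_efforts": joint torques, N m; "ee_pos": TCP position; "eef_rot": TCP orientation; "contact_force": force on the tool from outside, world axes, zero at the start; "ft_torque": the same for the moment, N m; "width": finger opening in m; "grasp_force": force on a finger pad.
Only numpy, scipy, OpenCV 4.12 (cv2) and the standard library are available. Lean on these libraries where they do the work, as an engineer would, in place of code of your own. Each camera call takes 0.05 s, during which the arm holds its last target. There are 200 camera calls.

## Task

Take the wide U-bolt yoke out of its stand, pass its two legs down on either side of the air cylinder's barrel and through the two slots of the thick bracket plate underneath, push it gently fully home so that its bow sits down on the barrel, and let go. The plate's place along the barrel is not known exactly, so feel for the slots, and keep the contact forces between yoke and mount below 40 N in all, the squeeze of the spring catches in the slots included; leave the narrow yoke and the other things on the bench alone.

Things in the scene. Friction and masses are not known exactly. Their poses are not given: they have to be found in the camera images.
- wide_yoke: Loose steel U-bolt, 150 g (+-30 %), standing legs down in the stand. Legs 8 mm diameter at x = +19 and -19 mm (46 mm over all), ends chamfered 0.7 mm. Half-round bow of the same bar: its inside top is 54.5 mm, its outside top 62.5 mm above the leg ends. Origin midway between the leg ends, at their lower faces; z up to the lug.
- wide_yoke_lug (a point): Centre of the flat upright grip lug on the wide yoke's bow: 30 mm (x) by 12 mm (y) by 29 mm (z), from 61.5 to 90.5 mm above the leg ends; this point is at 76 mm. Grip it across its 12 mm, the fingers closing along y.
- narrow_yoke: Bystander: the same kind of U-bolt with lug but only 32 mm over all (legs at x = +12 and -12 mm), too narrow for the barrel. Stands in the stand's other slot. Origin midway between the leg ends.
- stand: Fixed black plastic block 74 x 180 x 45 mm (x, y, z), origin at the centre of its underside. Two slots in its top, centred at y = +50 and -50 mm, each 50 mm (x) by 9.6 mm (y), 30 mm deep, hold the two yokes, leg ends 15 mm above the bench.
- mount: Fixed air-cylinder mount, foot 84 x 216 x 8 mm. Origin at the centre of its underside, on the bench; z up, y along the barrel. Fully home, the yoke's bow rests on the barrel, its y axis along the barrel (either way), its origin 12 mm above this origin. Contact forces between yoke and mount that add up to over 40 N bend the plate.
- mount_barrel (a point): Top of the round aluminium barrel at mid-length, 66.5 mm above the bench. Barrel 25 mm diameter, axis along the mount's y, bare for 80 mm to each side; then dark end caps 32 mm square, tops 70 mm above the bench.
- mount_plate (a point): Point on the mount, 38 mm above the bench: the height of the top of the steel plate (78 x 76 x 20 mm) under the barrel, and mid-range. Its two through slots lie at x = +19 and -19 mm, each 12 mm (x) by 10.4 mm (y). The plate is fixed tight anywhere up to 15 mm from this point along y, either way: not measured. Feel for it: rest the legs lightly on it and slide along y until they drop in.
- mount_catch (a point): Point midway between two spring ball catches, 14 mm below the plate's top (24 mm above the bench), inside the slots. Each squeezes the outer side of a leg with about 6 N (both together 12 N of the 40 N allowed), so the yoke does not go home by its own weight: pushing it down takes 3 to 10 N more from where the leg ends meet the catches.
- driver: Bystander: loose screwdriver lying on the bench.
- ink_ring: Bystander: loose white ceramic ring, 84 mm outside diameter, 22 mm high.
- nest: Bystander: loose grey part nest, block 60 x 50 x 35 mm.
Things that resemble listed ones, but are neither listed nor needed, are in the scene too. Leave any turquoise look-alike of the wide_yoke alone.

How it is judged:
By the outcome, as a careful person would: the job done as asked, in the order asked, and still so for the second after the job is handed in, with the robot touching nothing.
It also fails if it takes over 45 s, if anything falls off the work surface, if the arm or the gripper's body presses on something with over 40 N, if the wrist force passes 120 N, or if a joint passes its speed limit or range.

## Working session

There is one attempt and no reset: what is moved stays moved. The work goes in short steps, Python scripts to look and compute and a tool call to move; the robot and the scene stay as the last step left them, time stands still between calls to the robot, and variables do not carry over. Pictures are saved under pics/ and viewed, at most 10 in all, crops included, and the job is handed in when it is done.

```bash
mkdir -p pics; ls
```

Run:
```python
from station import *
import cv2, numpy as np
s=get_state(); print(s['time_s'],s['ee_pos'],s['eef_rot'],s['width'],s['contact_force'])
for n in ('top','side'):
    d=get_image(n); cv2.imwrite(f'pics/{n}0.png',d['frame'][:,:,::-1]); print(n,np.array(d['intrinsics']).round(1).tolist(),np.array(d['view']).round(3).tolist())
```

```text
pics
0.0 [0.17681861 0.6248381  0.23004923] [[-9.62195199e-01  2.72359681e-01 -7.76375715e-04]
 [ 2.72360709e-01  9.62193174e-01 -1.98517647e-03]
 [ 2.06341385e-04 -2.12158151e-03 -9.99997728e-01]] 0.08546066785591602 [-0.37830427 -0.31373176 -0.00429151]
top [[496.6, 0.0, 318.0], [0.0, 496.6, 203.0], [0.0, 0.0, 1.0]] [[0.031, -1.0, -0.0, 0.019], [-0.977, -0.031, -0.212, 0.557], [0.212, 0.007, -0.977, 0.873], [0.0, 0.0, 0.0, 1.0]]
side [[413.0, 0.0, 324.2], [0.0, 413.0, 200.1], [0.0, 0.0, 1.0]] [[0.977, -0.214, 0.021, -0.513], [-0.135, -0.686, -0.715, 0.155], [0.167, 0.696, -0.699, 0.708], [0.0, 0.0, 0.0, 1.0]]
```

View pics/top0.png

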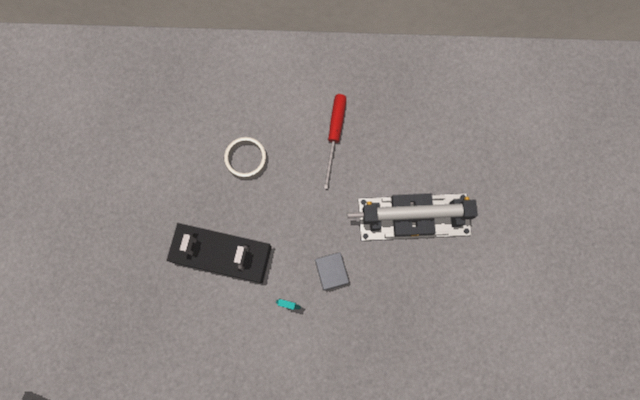

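View pics/side0.png

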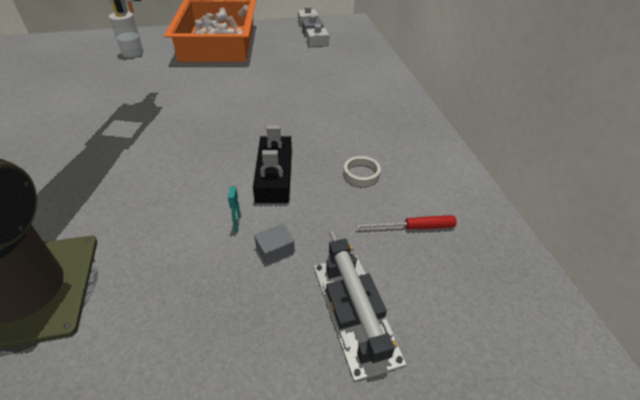

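The top view shows the stand at (220,254) with lugs at (187,243) and (241,256). The mount is at (415,215) with its dark plate around (413,215), and the turquoise decoy is at (288,304). In the side view the near yoke (270,163) looks wider than the far one (273,135), so I'll zoom in to check.

Create h.py:
```python
from station import *
import cv2, numpy as np
def ray(d,px,z):
    K=np.array(d['intrinsics']);V=np.array(d['view']);R,t=V[:3,:3],V[:3,3]
    c=-R.T@t; v=R.T@np.linalg.inv(K)@np.array([px[0],px[1],1.]); return c+v*(z-c[2])/v[2]
def proj(d,p):
    K=np.array(d['intrinsics']);V=np.array(d['view']); q=K@(V[:3,:3]@np.array(p)+V[:3,3]); return q[:2]/q[2]
```

Run:
```python
from h import *
t=get_image('top');s=get_image('side')
def crop(d,x0,y0,w,h,W,H): return cv2.resize(d['frame'][y0:y0+h,x0:x0+w,::-1],(W,H),interpolation=cv2.INTER_CUBIC)
a=np.hstack([crop(t,160,215,120,80,400,267),crop(s,225,110,90,100,300,333)[:267]])
b=np.hstack([crop(t,340,180,150,75,500,250)]); b=np.hstack([b,crop(s,300,225,120,150,200,250)])
cv2.imwrite('pics/z.png',np.vstack([a,b]))
g=t['frame'].max(2)
for nm,(x0,y0,x1,y1),m in (('stand',(155,215,285,300),g<45),('foot',(340,180,490,250),g>190),('mountdark',(340,180,490,250),g<60)):
    k=np.zeros_like(m);k[y0:y1,x0:x1]=m[y0:y1,x0:x1]
    cs=cv2.findContours(k.astype('uint8'),0,2)[0]
    for c in sorted(cs,key=cv2.contourArea)[::-1][:5]:
        if cv2.contourArea(c)>15: print(nm,cv2.contourArea(c),np.array(cv2.boxPoints(cv2.minAreaRect(c))).round(1).tolist())
k=np.zeros_like(g);k[225:285,170:270]=g[225:285,170:270]>110
n,l,st,ce=cv2.connectedComponentsWithStats(k)
for i in range(1,n):
    if st[i,4]>15: print('lug',st[i],ce[i],ray(t,ce[i],.1055).round(4))
```

```text
stand 105.0 [[241.60000610351562, 267.3999938964844], [246.0, 251.1999969482422], [253.6999969482422, 253.3000030517578], [249.3000030517578, 269.5]]
stand 85.0 [[189.0, 254.60000610351562], [193.39999389648438, 239.0], [201.5, 241.3000030517578], [197.0, 256.8999938964844]]
stand 43.5 [[259.5, 281.8999938964844], [268.79998779296875, 244.89999389648438], [270.8999938964844, 245.5], [261.6000061035156, 282.3999938964844]]
foot 350.0 [[377.79998779296875, 209.8000030517578], [461.79998779296875, 205.8000030517578], [462.1000061035156, 211.3000030517578], [378.1000061035156, 215.3000030517578]]
foot 201.0 [[360.0, 224.0], [393.0, 224.0], [393.0, 239.0], [360.0, 239.0]]
foot 195.0 [[434.29998779296875, 233.89999389648438], [435.1000061035156, 223.3000030517578], [470.6000061035156, 226.10000610351562], [469.70001220703125, 236.6999969482422]]
foot 126.5 [[432.20001220703125, 195.39999389648438], [459.79998779296875, 192.39999389648438], [460.8999938964844, 201.89999389648438], [433.20001220703125, 205.0]]
foot 122.0 [[358.5, 198.10000610351562], [389.8999938964844, 196.60000610351562], 
[... 207 characters left out ...]
8.8000030517578]]
mountdark 43.0 [[362.0, 228.1999969482422], [364.0, 218.0], [380.5, 221.3000030517578], [378.5, 231.5]]
mountdark 29.5 [[393.6000061035156, 220.0], [433.0, 218.10000610351562], [433.3999938964844, 227.0], [394.0, 229.0]]
lug [170 225   6  21  74] [171.68918919 232.06756757] [0.4859 0.2924 0.1055]
lug [191 225  79  19 772] [242.12046632 230.77072539] [0.4921 0.1685 0.1055]
lug [179 234  11  18 124] [184.29032258 242.2983871 ] [0.4685 0.2686 0.1055]
lug [234 246  11  18 127] [238.53543307 254.15748031] [0.4507 0.1722 0.1055]
lug [170 262  90  23 982] [199.9592668  277.32382892] [0.4086 0.2362 0.1055]
lug [267 270   3  15  30] [268.33333333 278.66666667] [0.41   0.118  0.1055]
```

View pics/z.png

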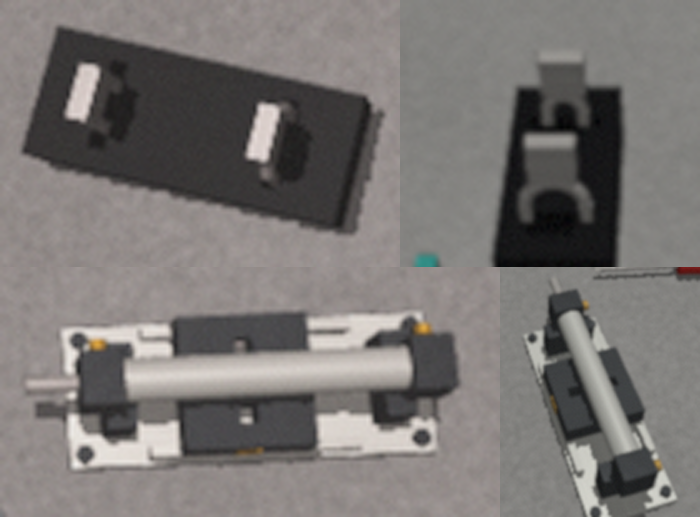

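The near yoke, at top view (240,255), is clearly the wide one. The two slots of the plate are visible in the top view at about (414,224) and (412,203). Next I'll take coarse positions.

Run:
```python
from h import *
t=get_image('top');w=get_image('wrist');print(np.array(w['hand_eye']).round(3).tolist(),np.array(w['intrinsics']).round(1).tolist())
g=t['frame'].max(2)
k=np.zeros_like(g);k[236:272,172:260]=g[236:272,172:260]>150
for c in cv2.findContours(k,0,2)[0]:
    if cv2.contourArea(c)>40:
        r=cv2.minAreaRect(c); p=[ray(t,q,.1055) for q in cv2.boxPoints(r)]
        e=[p[1]-p[0],p[2]-p[1]]; print('lug',r[0],ray(t,r[0],.1055).round(4),[(np.linalg.norm(v).round(4),np.degrees(np.arctan2(v[1],v[0])).round(1)) for v in e])
k=np.zeros_like(g);k[185:250,345:485]=g[185:250,345:485]>165
k[205:222,340:361]=0
pts=cv2.findNonZero(k);r=cv2.minAreaRect(pts);b=cv2.boxPoints(r);print(b.round(1).tolist())
p=np.array([ray(t,q,.008) for q in b]);print('foot',p.round(4).tolist(),p.mean(0),[ (np.linalg.norm(v).round(4),np.degrees(np.arctan2(v[1],v[0])).round(1)) for v in (p[1]-p[0],p[2]-p[1])])
for q in ((414.1,223.8),(412,203.4)): print('slot',ray(t,q,.038).round(4))
for q in ((377,212.5),(463,208.5)): print('barrel',ray(t,q,.0665).round(4))
```

```text
[[0.0, -0.952, -0.307, 0.079], [1.0, 0.0, 0.0, 0.001], [-0.0, -0.307, 0.952, -0.143], [0.0, 0.0, 0.0, 1.0]] [[341.8, 0.0, 324.7], [0.0, 341.8, 202.9], [0.0, 0.0, 1.0]]
lug (238.54998779296875, 254.14999389648438) [0.4507 0.1721 0.1055] [(np.float64(0.0295), np.float64(-11.5)), (np.float64(0.0119), np.float64(-103.4))]
lug (184.27359008789062, 242.79246520996094) [0.4676 0.2686 0.1055] [(np.float64(0.0272), np.float64(-10.9)), (np.float64(0.0115), np.float64(-104.0))]
[[357.79998779296875, 197.89999389648438], [468.29998779296875, 192.5], [470.3999938964844, 234.8000030517578], [359.79998779296875, 240.1999969482422]]
foot [[0.5803, -0.0415, 0.008], [0.5982, -0.2616, 0.008], [0.5131, -0.2629, 0.008], [0.4957, -0.0468, 0.008]] [ 0.54681798 -0.15318568  0.008     ] [(np.float64(0.2208), np.float64(-85.3)), (np.float64(0.0852), np.float64(-179.2))]
slot [ 0.5261 -0.1473  0.038 ]
slot [ 0.5658 -0.1436  0.038 ]
barrel [ 0.5402 -0.0733  0.0665]
barrel [ 0.5527 -0.233   0.0665]
```

Cross-checks hold:
- **Lug:** it measures 29.5 × 12 mm.
- **Lug spacing:** 98 mm.
- **Slot spacing:** 40 mm.
- **Barrel axis:** about 94.5–95°.

Now I'll fly to above the wide yoke.

Call:
jog_arm(
  motion={"increments":[[-0.0276, -0.0258, 0.002, 0, 0, 0], [-0.0552, -0.0516, 0.004, 0, 0, 0], [-0.0828, -0.0774, 0.006, 0, 0, 0], [-0.1104, -0.1032, 0.008, 0, 0, 0], [-0.138, -0.129, 0.01, 0, 0, 0], [-0.1656, -0.1548, 0.012, 0, 0, 0], [-0.1932, -0.1806, 0.014, 0, 0, 0]]},
)

```text
time_s: 0.88
ee_pos: [0.3142, 0.3974, 0.2173]
eef_rot: [[-0.962, 0.272, 0.0], [0.272, 0.962, 0.0], [-0.0, 0.0, -1.0]]
contact_force: [1.3, 0.2, 0.1]
width: 0.0856
grasp_force: 0.0
```

Call:
jog_arm(
  motion={"increments":[[-0.0276, -0.0258, 0.002, 0, 0, -0.015], [-0.0552, -0.0516, 0.004, 0, 0, -0.03], [-0.0828, -0.0774, 0.006, 0, 0, -0.045], [-0.1104, -0.1032, 0.008, 0, 0, -0.06], [-0.138, -0.129, 0.01, 0, 0, -0.075], [-0.1656, -0.1548, 0.012, 0, 0, -0.085], [-0.1932, -0.1806, 0.015, 0, 0, -0.092], [-0.1932, -0.1806, 0.015, 0, 0, -0.092]]},
)

```text
time_s: 1.55
ee_pos: [0.4527, 0.1679, 0.202]
eef_rot: [[-0.982, 0.189, 0.001], [0.189, 0.982, -0.002], [-0.001, -0.002, -1.0]]
contact_force: [0.2, 0.5, -0.2]
width: 0.0852
grasp_force: 0.0
```

Run:
```python
from h import *
s=get_state();w=get_image('wrist');print(s['ee_pos'],np.array(s['eef_rot']).round(4).tolist())
cv2.imwrite('pics/w1.png',w['frame'][:,:,::-1])
```

```text
[0.4526801  0.16787774 0.20203168] [[-0.982, 0.1889, 0.0008], [0.1889, 0.982, -0.0022], [-0.0012, -0.002, -1.0]]
```

View pics/w1.png

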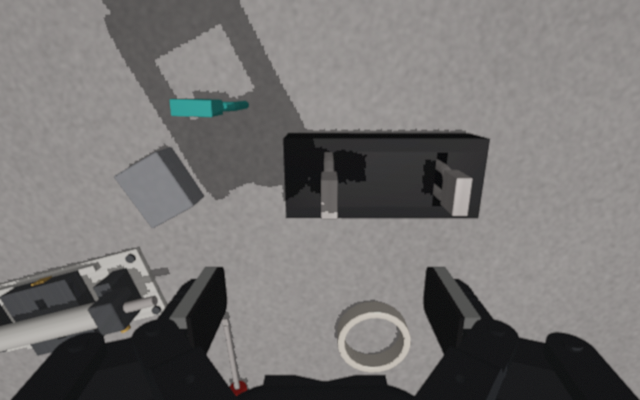

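The wide lug is at about (329,200), partly in shadow, and the narrow one is at (460,195). The stand spans (285–488, 133–217). I'll refine with wrist rays.

Add to h.py:
```python
def wray(w,s,px,z):
    H=np.array(w['hand_eye']);R=np.array(s['eef_rot']);T=np.eye(4);T[:3,:3]=R;T[:3,3]=s['ee_pos']
    return ray({'intrinsics':w['intrinsics'],'view':np.linalg.inv(T@H)},px,z)
```

Run:
```python
from h import *
s=get_state();w=get_image('wrist');f=w['frame'];g=f.max(2)
print(g[160:222:3,314:346].tolist().__repr__().replace('], [','\n'))
k=((g<50)*255).astype('uint8')[120:232,278:495]
c=max(cv2.findContours(k,0,2)[0],key=cv2.contourArea)
for q in cv2.approxPolyDP(cv2.convexHull(c),3,True)[:,0]+[278,120]: print(q,wray(w,s,q,.045).round(4))
for q in ((329.5,190),(329.5,217)): print(wray(w,s,q,.1055).round(4))
```

```text
[[19, 20, 18, 19, 19, 19, 20, 40, 71, 83, 86, 86, 87, 88, 87, 82, 63, 35, 20, 19, 19, 19, 17, 19, 20, 20, 19, 20, 18, 19, 20, 18
19, 19, 19, 20, 20, 20, 23, 48, 77, 88, 92, 94, 96, 97, 95, 90, 78, 48, 24, 18, 20, 22, 19, 20, 18, 19, 21, 19, 18, 21, 19, 20
17, 18, 18, 21, 19, 20, 25, 52, 81, 93, 94, 95, 97, 98, 96, 95, 86, 55, 25, 19, 21, 19, 21, 21, 21, 19, 20, 19, 20, 18, 21, 20
21, 19, 17, 19, 21, 20, 25, 52, 81, 93, 95, 97, 99, 97, 97, 95, 86, 56, 27, 20, 19, 18, 19, 20, 19, 19, 18, 19, 17, 21, 20, 20
20, 19, 19, 18, 17, 21, 30, 56, 84, 96, 99, 101, 102, 102, 101, 98, 89, 64, 51, 36, 23, 20, 19, 21, 19, 21, 18, 20, 20, 20, 19, 18
20, 20, 20, 21, 40, 69, 80, 82, 83, 83, 83, 81, 82, 83, 83, 84, 83, 83, 81, 71, 45, 23, 18, 20, 19, 19, 20, 20, 20, 19, 19, 18
20, 19, 20, 23, 49, 73, 82, 83, 82, 82, 82, 83, 82, 82, 82, 82, 82, 82, 83, 77, 52, 26, 19, 20, 18, 19, 19, 19, 19, 20, 20, 19
18, 18, 19, 30, 59, 79, 84, 85, 84, 85, 85, 84, 84, 85, 84, 84, 84, 84, 85, 81, 64, 37, 21, 23, 22, 20, 19, 19, 21, 18, 18, 23
21, 19, 20, 39, 77, 99, 106, 106, 105, 106, 104, 105, 103, 103, 104, 104, 106,
[... 1325 characters left out ...]
 43, 43
42, 43, 41, 55, 111, 162, 178, 177, 167, 170, 175, 176, 175, 176, 178, 182, 184, 186, 185, 170, 120, 60, 42, 43, 42, 43, 42, 43, 43, 43, 43, 43
39, 41, 39, 54, 109, 161, 176, 179, 178, 178, 178, 177, 177, 178, 181, 182, 183, 184, 183, 169, 119, 60, 40, 41, 42, 42, 43, 42, 41, 43, 42, 42
130, 130, 129, 130, 138, 155, 162, 163, 163, 163, 163, 163, 162, 163, 164, 164, 166, 167, 167, 157, 136, 123, 123, 125, 125, 123, 121, 121, 122, 122, 124, 125]]
[485 142] [0.4405 0.3158 0.045 ]
[474 218] [0.5099 0.3024 0.045 ]
[285 218] [0.4766 0.1285 0.045 ]
[281 140] [0.4053 0.1412 0.045 ]
[286 135] [0.4019 0.1465 0.045 ]
[461 135] [0.4305 0.2956 0.045 ]
[0.4409 0.1768 0.1055]
[0.4614 0.1729 0.1055]
```

Call:
jog_arm(
  motion={"increments":[[0.004, 0.004, 0.03, 0, 0, 0], [0.004, 0.004, 0.06, 0, 0, 0], [0.004, 0.004, 0.09, 0, 0, 0], [0.004, 0.004, 0.115, 0, 0, 0], [0.004, 0.004, 0.126, 0, 0, 0], [0.004, 0.004, 0.126, 0, 0, 0], [0.004, 0.004, 0.126, 0, 0, 0]]},
  finger_gap=0.04,
)

```text
time_s: 2.23
ee_pos: [0.4471, 0.1781, 0.0767]
eef_rot: [[-0.983, 0.181, -0.0], [0.181, 0.983, 0.0], [0.0, 0.0, -1.0]]
contact_force: [0.0, 0.3, 1.1]
width: 0.04
grasp_force: 0.0
```

Run:
```python
from h import *
s=get_state();w=get_image('wrist');cv2.imwrite('pics/w2.png',w['frame'][:,:,::-1])
```

```text
(no output)
```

View pics/w2.png

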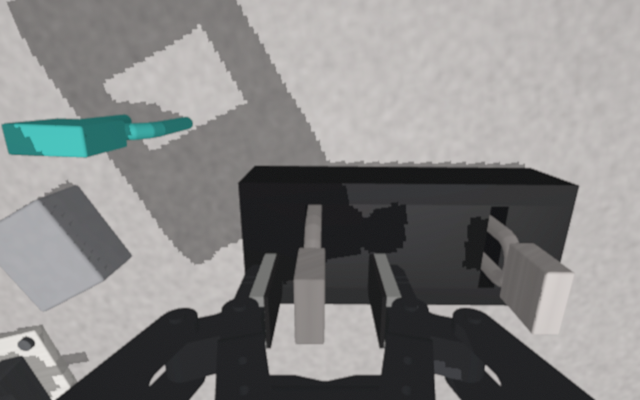

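The lug is centred at column 310 and the finger midpoint is about 323, so I am about 5 mm off in tool y, which agrees with the computed correction. I'll correct that and then close.

Call:
jog_arm(
  motion={"increments":[[-0.003, -0.005, 0, 0, 0, 0], [-0.003, -0.005, 0, 0, 0, 0], [-0.003, -0.005, 0, 0, 0, 0]]},
)

```text
time_s: 2.53
ee_pos: [0.4505, 0.1718, 0.0779]
eef_rot: [[-0.983, 0.183, 0.003], [0.183, 0.983, 0.001], [-0.003, 0.001, -1.0]]
contact_force: [-0.8, 0.2, 0.1]
width: 0.0401
grasp_force: 0.0
```

Run:
```python
from h import *
w=get_image('wrist');g=w['frame'].max(2)
for r in (260,285,310): print(r,(g[r,255:400:1]).tolist())
```

```text
260 [39, 28, 28, 28, 28, 28, 44, 80, 107, 116, 116, 117, 116, 116, 116, 116, 117, 117, 111, 80, 46, 32, 33, 30, 28, 30, 29, 28, 31, 29, 30, 29, 28, 29, 29, 27, 28, 30, 29, 29, 28, 29, 29, 30, 29, 28, 30, 30, 29, 29, 30, 28, 31, 59, 98, 111, 113, 114, 113, 113, 113, 114, 115, 115, 115, 116, 115, 116, 115, 116, 116, 116, 116, 116, 116, 116, 116, 116, 116, 116, 116, 116, 113, 98, 74, 60, 58, 59, 60, 59, 59, 59, 59, 59, 59, 59, 59, 59, 59, 60, 59, 58, 59, 59, 59, 59, 59, 59, 58, 59, 59, 59, 58, 51, 37, 29, 29, 30, 31, 37, 67, 103, 116, 117, 117, 116, 116, 117, 117, 117, 117, 114, 98, 73, 59, 58, 59, 58, 59, 59, 59, 59, 58, 59, 59]
285 [117, 117, 116, 116, 116, 116, 116, 116, 117, 117, 114, 95, 61, 37, 32, 30, 30, 29, 28, 28, 29, 28, 29, 29, 28, 29, 30, 38, 46, 50, 50, 49, 50, 50, 49, 50, 50, 49, 50, 50, 51, 50, 50, 50, 50, 50, 49, 50, 50, 49, 49, 49, 68, 111, 131, 140, 142, 142, 143, 143, 142, 142, 142
[... 342 characters left out ...]
115, 102, 70, 43, 37]
310 [37, 38, 38, 37, 36, 37, 37, 35, 36, 42, 42, 41, 40, 36, 31, 29, 28, 29, 29, 27, 28, 27, 37, 106, 174, 192, 193, 192, 191, 190, 190, 190, 190, 190, 191, 192, 193, 194, 193, 193, 192, 192, 191, 191, 189, 188, 186, 185, 185, 185, 185, 186, 182, 156, 135, 137, 141, 142, 142, 142, 141, 141, 140, 140, 139, 140, 139, 139, 138, 139, 139, 140, 140, 141, 141, 142, 143, 142, 142, 142, 143, 140, 139, 155, 178, 186, 186, 187, 188, 189, 189, 190, 191, 192, 191, 191, 190, 190, 189, 190, 191, 192, 193, 195, 195, 194, 194, 194, 194, 193, 193, 192, 192, 193, 193, 187, 141, 71, 29, 27, 28, 30, 28, 28, 29, 30, 35, 39, 41, 41, 39, 37, 35, 37, 37, 37, 37, 38, 38, 37, 39, 37, 38, 37, 38]
```

Call:
jog_arm(
  motion={"increments":[[0, -0.0005, 0.001, 0, 0, 0], [0, -0.0005, 0.001, 0, 0, 0], [0, -0.0005, 0.001, 0, 0, 0], [0, -0.0005, 0.001, 0, 0, 0], [0, -0.0005, 0.001, 0, 0, 0], [0, -0.0005, 0.001, 0, 0, 0]]},
  finger_gap=0,
)

```text
time_s: 3.08
ee_pos: [0.4493, 0.1714, 0.0755]
eef_rot: [[-0.983, 0.183, 0.0], [0.183, 0.983, -0.0], [-0.0, 0.0, -1.0]]
contact_force: [-1.0, 0.2, 2.1]
width: 0.0109
grasp_force: 59.0
```

Call:
jog_arm(
  motion={"increments":[[0, 0, -0.02, 0, 0, 0], [0, 0, -0.05, 0, 0, 0], [0, 0, -0.08, 0, 0, 0], [-0.017, -0.033, -0.1, 0, 0, 0], [-0.034, -0.066, -0.11, 0, 0, -0.034], [-0.051, -0.099, -0.11, 0, 0, -0.068], [-0.068, -0.132, -0.11, 0, 0, -0.102], [-0.085, -0.165, -0.11, 0, 0, -0.136]]},
)

```text
time_s: 3.75
ee_pos: [0.5025, -0.0079, 0.185]
eef_rot: [[-0.999, 0.046, -0.0], [0.046, 0.999, 0.0], [0.0, 0.0, -1.0]]
contact_force: [1.1, 0.0, -2.7]
width: 0.0112
grasp_force: 59.6
```

Call:
jog_arm(
  motion={"increments":[[-0.0155, -0.022, 0, 0, 0, -0.034], [-0.032, -0.044, 0, 0, 0, -0.068], [-0.048, -0.066, 0, 0, 0, -0.102], [-0.064, -0.088, 0, 0, 0, -0.136], [-0.079, -0.114, 0, 0, 0, -0.136], [-0.079, -0.114, 0, 0, 0, -0.136], [-0.079, -0.114, 0, 0, 0, -0.136]]},
)

```text
time_s: 4.33
ee_pos: [0.5758, -0.125, 0.184]
eef_rot: [[-0.996, -0.086, -0.002], [-0.086, 0.996, 0.001], [0.002, 0.001, -1.0]]
contact_force: [-0.7, 0.4, -2.4]
width: 0.0107
grasp_force: 59.6
```

Run:
```python
from h import *
s=get_state();w=get_image('wrist');t=get_image('top');print(s['ee_pos'],np.array(s['eef_rot']).round(4).tolist())
c=t['frame'][130:270,330:500,::-1]
cv2.imwrite('pics/m1.png',np.vstack([w['frame'][:,:,::-1][0:330,:],cv2.resize(c,(330,270),interpolation=cv2.INTER_CUBIC).__class__((270,640,3),dtype='uint8')*0])[:330])
d=np.zeros((270,640,3),'uint8');d[:,:328]=cv2.resize(c,(328,270),interpolation=cv2.INTER_CUBIC)
d[:,330:]=cv2.resize(get_image('side')['frame'][190:390,280:440,::-1],(310,270))
cv2.imwrite('pics/m1.png',np.vstack([w['frame'][70:400,:,::-1],d]))
```

```text
[ 0.57582856 -0.12496818  0.18404249] [[-0.9963, -0.0859, -0.0022], [-0.0859, 0.9963, 0.001], [0.0021, 0.0012, -1.0]]
```

View pics/m1.png

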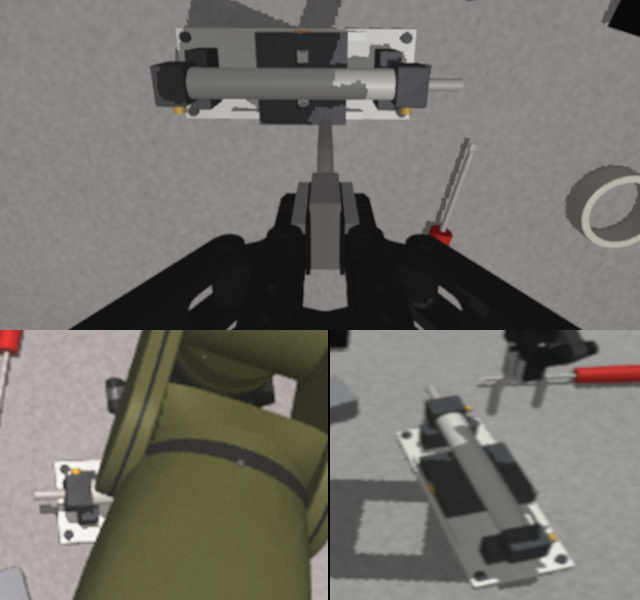

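The wrist view shows the mount well. The slots are at about (302,126) and (302,172), the barrel spans columns 187–395 around row 153, and the held yoke's front leg tip is at about (325,194). I'll measure all of these.

Run:
```python
from h import *
s=get_state();w=get_image('wrist');g=w['frame'].max(2).astype(int);K=np.array(w['intrinsics']);Hi=np.linalg.inv(np.array(w['hand_eye']))
def tp(p): q=K@(Hi@np.array([*p,1.]))[:3]; return (q[:2]/q[2]).round(1)
print('exp tip z.0605 x.023/.019/.015',tp((.023,0,.0605)),tp((.019,0,.0605)),'lug top front/back',tp((.015,0,-.03)),tp((-.015,0,-.03)),'lug front bottom',tp((.015,0,-.001)))
for c in (323,325,327): print('col',c,g[186:200,c].tolist(),'|',g[236:250,c].tolist(),'|',g[264:282,c].tolist(),'|',g[330:345,c].tolist())
for r in (215,230,260,300): print('row',r,g[r,305:348].tolist())
for c in (296,302,308): print('slotcol',c,g[115:182,c].tolist())
for r in (126,172): print('slotrow',r,g[r,285:320].tolist())
for c in (210,250,375): print('barrelcol',c,g[130:178,c].tolist())
for r in (105,115,185): print('platerow',r,g[r,250:265].tolist(),g[338:355].shape and g[r,338:356].tolist())
print('caps',g[153,178:198].tolist(),g[153,388:402].tolist())
```

```text
exp tip z.0605 x.023/.019/.015 [322.7 187.7] [322.8 194. ] lug top front/back [321.5 272.7] [321.7 339.4] lug front bottom [322.1 240.7]
col 323 [80, 80, 79, 75, 73, 73, 73, 73, 74, 73, 74, 73, 74, 73] | [92, 92, 93, 92, 93, 91, 84, 76, 75, 73, 73, 73, 73, 74] | [75, 75, 75, 74, 75, 74, 75, 76, 78, 85, 90, 93, 93, 93, 92, 93, 93, 92] | [93, 93, 93, 93, 93, 93, 92, 92, 95, 111, 128, 133, 134, 135, 136]
col 325 [80, 81, 78, 75, 74, 74, 74, 75, 74, 75, 74, 75, 75, 74] | [95, 95, 95, 95, 95, 94, 86, 77, 74, 73, 73, 73, 75, 75] | [74, 75, 74, 74, 75, 75, 75, 75, 78, 84, 89, 91, 92, 92, 92, 93, 92, 93] | [92, 92, 92, 92, 92, 93, 92, 92, 95, 112, 128, 134, 133, 133, 134]
col 327 [81, 81, 80, 76, 75, 75, 75, 75, 75, 75, 75, 75, 75, 75] | [94, 95, 94, 95, 95, 92, 85, 77, 74, 73, 74, 75, 76, 76] | [74, 75, 74, 74, 75, 75, 74, 75, 76, 84, 90, 92, 93, 92, 93, 92, 93, 92] | [93, 94, 92, 93, 93, 93, 93, 92, 96, 111, 128, 135, 136, 135, 135]
row 215 [138, 138, 138, 140, 141, 141, 140, 139, 139, 138, 139, 134, 108, 83, 77, 77, 77, 77, 78, 79, 79, 80, 80, 79, 79, 77, 78, 91, 120, 132, 135, 137, 138, 
[... 2549 characters left out ...]
56, 151, 144, 127, 93, 57, 47, 49, 51, 53, 55, 59]
platerow 105 [113, 110, 89, 60, 42, 42, 40, 42, 42, 43, 42, 42, 42, 41, 42] [39, 46, 66, 82, 86, 84, 83, 123, 185, 202, 204, 203, 203, 203, 203, 203, 204, 203]
platerow 115 [115, 115, 110, 78, 48, 42, 40, 41, 42, 41, 42, 44, 42, 41, 42] [83, 85, 86, 87, 87, 85, 90, 129, 179, 193, 194, 194, 194, 194, 194, 194, 194, 194]
platerow 185 [183, 183, 183, 183, 184, 184, 176, 128, 63, 40, 41, 43, 42, 41, 42] [84, 84, 84, 82, 85, 127, 185, 201, 202, 201, 201, 202, 201, 201, 201, 201, 201, 201]
caps [40, 41, 40, 36, 32, 51, 92, 110, 113, 113, 113, 113, 113, 113, 113, 114, 114, 113, 114, 114] [183, 183, 184, 179, 148, 90, 51, 63, 78, 83, 84, 85, 83, 84]
```

Run:
```python
from h import *
s=get_state();w=get_image('wrist');R=np.array(s['eef_rot']);print(s['ee_pos'])
def t(px,z):
    p=wray(w,s,px,z); return p.round(4),(R.T@(p-s['ee_pos'])).round(4)
a,b=t((210,152.75),.054),t((375,154.65),.054);print('axis',a,b)
v=a[0]-b[0];print('yaw',np.degrees(np.arctan2(v[1],v[0]))%180,'tool yaw',np.degrees(np.arctan2(R[1,1],R[0,1])))
print('slots',t((300.2,126),.038),t((300.9,172),.038)); print('caps',t((183.2,153),.0665),t((392.8,154),.0665))
print('plate edges',t((253,110),.038),t((345,110),.038),t((257.5,185),.038),t((343,185),.038))
print('leg tip',t((324.7,194),s['ee_pos'][2]-.0605))
```

```text
[ 0.57543195 -0.12301302  0.18484261]
axis (array([ 0.5507, -0.2166,  0.054 ]), array([ 0.0329, -0.091 ,  0.1308])) (array([ 0.5404, -0.0841,  0.054 ]), array([0.0313, 0.0418, 0.1309]))
yaw 94.44499694886936 tool yaw 95.11171628314764
slots (array([ 0.5247, -0.1467,  0.038 ]), array([ 0.0525, -0.0191,  0.1469])) (array([ 0.5636, -0.1435,  0.038 ]), array([ 0.0134, -0.0194,  0.1468]))
caps (array([ 0.5503, -0.2331,  0.0665]), array([ 0.0348, -0.1074,  0.1183])) (array([ 0.5367, -0.0726,  0.0665]), array([0.034 , 0.0536, 0.1184]))
plate edges (array([ 0.5154, -0.1861,  0.038 ]), array([ 0.0653, -0.0576,  0.1469])) (array([ 0.5086, -0.111 ,  0.038 ]), array([0.0653, 0.0179, 0.1469])) (array([ 0.5786, -0.1806,  0.038 ]), array([ 0.0018, -0.0577,  0.1468])) (array([ 0.572 , -0.1059,  0.038 ]), array([0.0018, 0.0173, 0.1469]))
leg tip (array([ 0.5564, -0.1235,  0.1243]), array([0.019 , 0.0012, 0.0605]))
```

Everything is consistent: the caps are 160.5 mm apart, the plate is 75.5 mm wide and the slots are 39 mm apart. I'll align over the slots at a lower height, then re-measure.

Call:
jog_arm(
  motion={"increments":[[0.016, -0.01, 0, 0, 0, 0.006], [0.032, -0.02, 0.01, 0, 0, 0.012], [0.032, -0.02, 0.025, 0, 0, 0.012], [0.032, -0.02, 0.04, 0, 0, 0.012], [0.032, -0.02, 0.04, 0, 0, 0.012], [0.032, -0.02, 0.04, 0, 0, 0.012], [0.032, -0.02, 0.04, 0, 0, 0.012]]},
)

```text
time_s: 5.17
ee_pos: [0.5464, -0.1464, 0.1463]
eef_rot: [[-0.997, -0.077, 0.001], [-0.077, 0.997, -0.0], [-0.001, -0.0, -1.0]]
contact_force: [0.5, 0.2, -1.0]
width: 0.0108
grasp_force: 59.6
```

Run:
```python
from h import *
s=get_state();w=get_image('wrist');print(s['ee_pos']);cv2.imwrite('pics/w3.png',w['frame'][:,:,::-1])
```

```text
[ 0.5464175  -0.14641182  0.14628771]
```

View pics/w3.png

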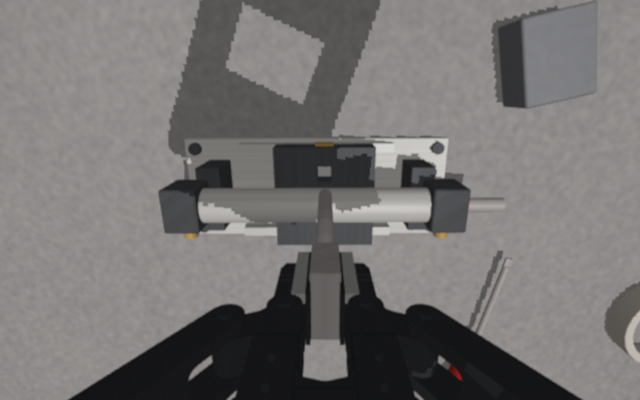

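The slot at (324,171) and the leg tip at (325,190) line up in the same column. I'll check the centring across the barrel.

Run:
```python
from h import *
s=get_state();w=get_image('wrist');R=np.array(s['eef_rot']);g=w['frame'].max(2).astype(int)
print(s['ee_pos'],np.degrees(np.arctan2(R[1,1],R[0,1])))
for c in (208,225,290,365,410,425): print(c,g[180:198,c].tolist(),'|',g[214:236,c].tolist())
for r in (169,173): print('slot',g[r,310:340].tolist())
print('slotcol',g[160:182,324].tolist())
```

```text
[ 0.54673873 -0.14660525  0.14669309] 94.4075847290294
208 [43, 41, 37, 37, 36, 35, 41, 66, 88, 100, 104, 107, 110, 113, 115, 115, 115, 114] | [178, 175, 174, 172, 168, 163, 155, 135, 98, 73, 73, 77, 78, 77, 79, 105, 151, 177, 173, 154, 142, 141]
225 [32, 31, 31, 32, 31, 30, 38, 65, 88, 99, 104, 107, 110, 113, 114, 115, 115, 115] | [178, 176, 173, 171, 168, 162, 155, 134, 95, 57, 48, 49, 53, 70, 112, 158, 183, 188, 176, 156, 144, 141]
290 [46, 45, 45, 44, 45, 44, 52, 78, 96, 102, 105, 108, 111, 113, 115, 115, 115, 115] | [111, 110, 108, 107, 104, 102, 98, 88, 79, 80, 81, 82, 82, 81, 81, 81, 80, 81, 80, 81, 81, 81]
365 [43, 44, 44, 44, 43, 44, 56, 80, 97, 103, 106, 108, 112, 114, 115, 115, 115, 115] | [178, 175, 173, 170, 165, 160, 151, 125, 93, 84, 84, 84, 84, 85, 84, 83, 84, 84, 83, 83, 84, 84]
410 [36, 35, 35, 33, 32, 37, 57, 85, 103, 116, 126, 135, 143, 150, 154, 157, 160, 161] | [177, 175, 172, 169, 165, 160, 149, 123, 92, 86, 86, 86, 85, 83, 109, 165, 192, 192, 172, 149, 144, 145]
425 [35, 33, 33, 32, 30, 34, 55, 85, 105, 117, 127, 136, 143, 150, 154, 157, 160, 161] | [177, 175, 172, 169, 164, 160, 149, 114, 61, 48, 61, 73, 77, 77, 104, 164, 191, 192, 172, 149, 144, 147]
slot [46, 45, 46, 45, 45, 46, 42, 54, 88, 111, 117, 116, 116, 116, 116, 116, 116, 115, 116, 117, 111, 79, 48, 44, 45, 45, 45, 45, 45, 44]
slot [47, 45, 45, 47, 47, 45, 43, 54, 89, 112, 117, 118, 118, 118, 117, 117, 118, 117, 118, 118, 112, 79, 49, 44, 45, 44, 45, 45, 44, 44]
slotcol [45, 45, 46, 46, 46, 63, 94, 113, 117, 116, 117, 116, 116, 117, 115, 90, 51, 34, 35, 34, 36, 42]
```

The slot is aligned in y. The barrel axis sits at tool x of about +2 mm, and the slot's outer edge gives the same value. I'll shift by that and go down to about 5 mm above the plate.

Call:
jog_arm(
  motion={"increments":[[0.002, 0, 0.005, 0, 0, 0], [0.002, 0, 0.015, 0, 0, 0], [0.002, 0, 0.025, 0, 0, 0], [0.002, 0, 0.034, 0, 0, 0], [0.002, 0, 0.04, 0, 0, 0], [0.002, 0, 0.042, 0, 0, 0], [0.002, 0, 0.042, 0, 0, 0], [0.002, 0, 0.042, 0, 0, 0]]},
)

```text
time_s: 5.93
ee_pos: [0.544, -0.147, 0.1032]
eef_rot: [[-0.997, -0.076, -0.0], [-0.076, 0.997, -0.0], [0.0, 0.0, -1.0]]
contact_force: [0.4, 0.6, -1.2]
width: 0.0109
grasp_force: 59.6
```

Call:
jog_arm(
  motion={"increments":[[0, 0, 0.001, 0, 0, 0], [0, 0, 0.002, 0, 0, 0], [0, 0, 0.002, 0, 0, 0]]},
)

```text
time_s: 6.18
ee_pos: [0.5442, -0.147, 0.1016]
eef_rot: [[-0.997, -0.076, 0.001], [-0.076, 0.997, -0.0], [-0.001, -0.0, -1.0]]
contact_force: [-0.9, 1.0, -2.2]
width: 0.0109
grasp_force: 59.6
```

Call:
jog_arm(
  motion={"increments":[[0, 0, 0.001, 0, 0, 0], [0, 0, 0.002, 0, 0, 0], [0, 0, 0.003, 0, 0, 0], [0, 0, 0.003, 0, 0, 0]]},
)

```text
time_s: 6.52
ee_pos: [0.5438, -0.1469, 0.0981]
eef_rot: [[-0.997, -0.076, -0.0], [-0.076, 0.997, 0.0], [0.0, 0.0, -1.0]]
contact_force: [0.6, -0.5, -2.3]
width: 0.0111
grasp_force: 59.6
```

Call:
jog_arm(
  motion={"increments":[[0, 0, 0.0005, 0, 0, 0], [0, 0, 0.001, 0, 0, 0], [0, 0, 0.001, 0, 0, 0]]},
)

```text
time_s: 6.77
ee_pos: [0.5439, -0.1469, 0.0972]
eef_rot: [[-0.997, -0.076, -0.0], [-0.076, 0.997, 0.0], [0.0, 0.0, -1.0]]
contact_force: [-0.7, 0.4, -1.8]
width: 0.0109
grasp_force: 59.6
```

Call:
jog_arm(
  motion={"increments":[[0, 0, 0.0005, 0, 0, 0], [0, 0, 0.001, 0, 0, 0], [0, 0, 0.0015, 0, 0, 0], [0, 0, 0.0015, 0, 0, 0]]},
)

```text
time_s: 7.1
ee_pos: [0.5439, -0.1469, 0.0957]
eef_rot: [[-0.997, -0.076, -0.0], [-0.076, 0.997, 0.0], [0.0, 0.0, -1.0]]
contact_force: [-0.1, 0.7, -1.7]
width: 0.0111
grasp_force: 59.6
```

Call:
jog_arm(
  motion={"increments":[[0, 0, 0.0005, 0, 0, 0], [0, 0, 0.001, 0, 0, 0], [0, 0, 0.0015, 0, 0, 0], [0, 0, 0.0015, 0, 0, 0]]},
)

```text
time_s: 7.43
ee_pos: [0.5439, -0.1469, 0.0942]
eef_rot: [[-0.997, -0.076, -0.0], [-0.076, 0.997, 0.0], [0.0, 0.0, -1.0]]
contact_force: [-0.7, -0.2, -2.3]
width: 0.0113
grasp_force: 59.6
```

Go on down to .088 in 2 calls, watching lateral forces.

The legs are in the slots with no contact. I'll continue down toward the catches.

Call:
jog_arm(
  motion={"increments":[[0, 0, 0.001, 0, 0, 0], [0, 0, 0.002, 0, 0, 0], [0, 0, 0.003, 0, 0, 0], [0, 0, 0.003, 0, 0, 0]]},
)

```text
time_s: 7.77
ee_pos: [0.5438, -0.1469, 0.091]
eef_rot: [[-0.997, -0.076, -0.001], [-0.076, 0.997, 0.0], [0.0, 0.0, -1.0]]
contact_force: [-0.0, 0.8, -1.9]
width: 0.0112
grasp_force: 59.6
```

Call:
jog_arm(
  motion={"increments":[[0, 0, 0.001, 0, 0, 0], [0, 0, 0.002, 0, 0, 0], [0, 0, 0.003, 0, 0, 0], [0, 0, 0.003, 0, 0, 0]]},
)

```text
time_s: 8.1
ee_pos: [0.5438, -0.1469, 0.088]
eef_rot: [[-0.997, -0.076, -0.0], [-0.076, 0.997, 0.0], [0.0, 0.0, -1.0]]
contact_force: [0.1, 1.1, -1.6]
width: 0.0113
grasp_force: 59.6
```

Call:
jog_arm(
  motion={"increments":[[0, 0, 0.0005, 0, 0, 0], [0, 0, 0.001, 0, 0, 0], [0, 0, 0.0015, 0, 0, 0], [0, 0, 0.002, 0, 0, 0], [0, 0, 0.002, 0, 0, 0]]},
)

```text
time_s: 8.52
ee_pos: [0.5443, -0.147, 0.0866]
eef_rot: [[-0.997, -0.076, 0.001], [-0.076, 0.997, -0.0], [-0.001, -0.0, -1.0]]
contact_force: [0.7, 0.2, -0.4]
width: 0.0108
grasp_force: 59.7
```

Call:
jog_arm(
  motion={"increments":[[0, 0, 0.0005, 0, 0, 0], [0, 0, 0.001, 0, 0, 0], [0, 0, 0.0015, 0, 0, 0], [0, 0, 0.0015, 0, 0, 0]]},
)

```text
time_s: 8.85
ee_pos: [0.5446, -0.1471, 0.0855]
eef_rot: [[-0.997, -0.076, 0.002], [-0.076, 0.997, -0.0], [-0.002, -0.001, -1.0]]
contact_force: [1.1, 0.3, 2.7]
width: 0.0111
grasp_force: 60.3
```

The catches are met at a leg height of 25 mm, as expected, with a slight push to world +x. I'll give way by 1 mm and push on gently.

Call:
jog_arm(
  motion={"increments":[[-0.0005, 0, 0, 0, 0, 0], [-0.001, 0, 0.0005, 0, 0, 0], [-0.001, 0, 0.001, 0, 0, 0], [-0.001, 0, 0.001, 0, 0, 0]]},
)

```text
time_s: 9.18
ee_pos: [0.5449, -0.1471, 0.0838]
eef_rot: [[-0.997, -0.076, -0.0], [-0.076, 0.997, -0.0], [0.0, -0.0, -1.0]]
contact_force: [0.7, -0.9, 2.3]
width: 0.0109
grasp_force: 60.2
```

Call:
jog_arm(
  motion={"increments":[[0, 0, 0.0005, 0, 0, 0], [0, 0, 0.001, 0, 0, 0], [0, 0, 0.001, 0, 0, 0]]},
)

```text
time_s: 9.43
ee_pos: [0.5449, -0.1469, 0.0826]
eef_rot: [[-0.997, -0.076, -0.0], [-0.076, 0.997, -0.0], [0.0, -0.0, -1.0]]
contact_force: [0.3, -1.1, 1.3]
width: 0.0113
grasp_force: 60.2
```

Call:
jog_arm(
  motion={"increments":[[0, 0, 0.001, 0, 0, 0], [0, 0, 0.002, 0, 0, 0], [0, 0, 0.003, 0, 0, 0], [0, 0, 0.003, 0, 0, 0]]},
)

```text
time_s: 9.77
ee_pos: [0.5447, -0.1467, 0.0792]
eef_rot: [[-0.997, -0.076, -0.001], [-0.076, 0.997, 0.0], [0.0, 0.0, -1.0]]
contact_force: [0.8, -0.4, 0.7]
width: 0.011
grasp_force: 60.2
```

Call:
jog_arm(
  motion={"increments":[[0, 0, 0.001, 0, 0, 0], [0, 0, 0.002, 0, 0, 0], [0, 0, 0.003, 0, 0, 0], [0, 0, 0.003, 0, 0, 0]]},
)

```text
time_s: 10.1
ee_pos: [0.5447, -0.1467, 0.0763]
eef_rot: [[-0.997, -0.076, -0.001], [-0.076, 0.997, 0.0], [0.001, 0.0, -1.0]]
contact_force: [-0.2, -0.1, -0.2]
width: 0.0112
grasp_force: 60.1
```

Call:
jog_arm(
  motion={"increments":[[0, 0, 0.0005, 0, 0, 0], [0, 0, 0.001, 0, 0, 0], [0, 0, 0.0015, 0, 0, 0], [0, 0, 0.0015, 0, 0, 0]]},
)

```text
time_s: 10.43
ee_pos: [0.5449, -0.1468, 0.0752]
eef_rot: [[-0.997, -0.076, -0.0], [-0.076, 0.997, 0.0], [0.0, 0.0, -1.0]]
contact_force: [-0.2, 0.5, 3.3]
width: 0.0111
grasp_force: 60.3
```

Call:
jog_arm(
  motion={"increments":[[0, 0, 0.0005, 0, 0, 0], [0, 0, 0.0005, 0, 0, 0], [0, 0, 0.0005, 0, 0, 0]]},
)

```text
time_s: 10.68
ee_pos: [0.5448, -0.1469, 0.0746]
eef_rot: [[-0.997, -0.076, -0.0], [-0.076, 0.997, -0.0], [0.0, -0.0, -1.0]]
contact_force: [1.1, 0.4, 1.5]
width: 0.0112
grasp_force: 60.3
```

Call:
jog_arm(
  motion={"increments":[[0, 0, 0.0005, 0, 0, 0], [0, 0, 0.0005, 0, 0, 0], [0, 0, 0.0005, 0, 0, 0]]},
)

```text
time_s: 10.93
ee_pos: [0.5449, -0.1469, 0.0742]
eef_rot: [[-0.997, -0.076, -0.0], [-0.076, 0.997, -0.0], [0.0, -0.0, -1.0]]
contact_force: [-0.4, -0.2, 1.1]
width: 0.0106
grasp_force: 60.2
```

Call:
jog_arm(
  motion={"increments":[[0, 0, 0.0005, 0, 0, 0], [0, 0, 0.001, 0, 0, 0], [0, 0, 0.001, 0, 0, 0]]},
)

```text
time_s: 11.18
ee_pos: [0.5449, -0.1469, 0.0733]
eef_rot: [[-0.997, -0.076, -0.0], [-0.076, 0.997, -0.0], [0.0, -0.0, -1.0]]
contact_force: [-0.0, 1.0, 2.2]
width: 0.011
grasp_force: 60.2
```

Call:
jog_arm(
  motion={"increments":[[0, 0, 0.0005, 0, 0, 0], [0, 0, 0.0005, 0, 0, 0], [0, 0, 0.0005, 0, 0, 0]]},
)

```text
time_s: 11.43
ee_pos: [0.545, -0.147, 0.0727]
eef_rot: [[-0.997, -0.076, 0.0], [-0.076, 0.997, -0.0], [-0.0, -0.0, -1.0]]
contact_force: [0.2, -0.1, 2.9]
width: 0.0113
grasp_force: 60.2
```

Call:
jog_arm(
  motion={"increments":[[0, 0, 0.0005, 0, 0, 0], [0, 0, 0.0005, 0, 0, 0], [0, 0, 0.0005, 0, 0, 0]]},
)

```text
time_s: 11.68
ee_pos: [0.5451, -0.1469, 0.0727]
eef_rot: [[-0.997, -0.076, 0.0], [-0.076, 0.997, -0.0], [-0.0, -0.0, -1.0]]
contact_force: [-0.5, 1.3, 5.1]
width: 0.0113
grasp_force: 60.6
```

Call:
jog_arm(
  motion={"increments":[[0, 0, 0.0004, 0, 0, 0], [0, 0, 0.0004, 0, 0, 0], [0, 0, 0.0004, 0, 0, 0]]},
)

```text
time_s: 11.93
ee_pos: [0.5451, -0.147, 0.0726]
eef_rot: [[-0.997, -0.076, 0.0], [-0.076, 0.997, -0.0], [-0.0, -0.0, -1.0]]
contact_force: [-2.0, -0.7, 6.3]
width: 0.0111
grasp_force: 61.0
```

The z reading has stalled at 72.6 mm (home was predicted at 72.5) while the force climbs, so the bow is on the barrel. I'll make one tiny confirming push, ease off, then open slowly.

Call:
jog_arm(
  motion={"increments":[[0, 0, 0.0004, 0, 0, 0], [0, 0, 0.0004, 0, 0, 0], [0, 0, 0.0004, 0, 0, 0]]},
)

```text
time_s: 12.18
ee_pos: [0.5451, -0.147, 0.0726]
eef_rot: [[-0.997, -0.076, -0.0], [-0.076, 0.997, -0.0], [0.0, -0.0, -1.0]]
contact_force: [-2.3, 0.6, 8.7]
width: 0.0108
grasp_force: 61.3
```

Call:
jog_arm(
  motion={"increments":[[0, 0, -0.0008, 0, 0, 0], [0, 0, -0.0008, 0, 0, 0], [0, 0, -0.0008, 0, 0, 0]]},
)

```text
time_s: 12.43
ee_pos: [0.5451, -0.1469, 0.0726]
eef_rot: [[-0.997, -0.076, 0.0], [-0.076, 0.997, -0.0], [-0.0, -0.0, -1.0]]
contact_force: [-0.5, 0.3, 5.6]
width: 0.0113
grasp_force: 60.5
```

Call:
jog_arm(
  motion={"increments":[[0, 0, 0, 0, 0, 0], [0, 0, 0, 0, 0, 0], [0, 0, 0, 0, 0, 0], [0, 0, 0, 0, 0, 0]]},
  finger_gap=0.045,
)

```text
time_s: 12.77
ee_pos: [0.5446, -0.1467, 0.0716]
eef_rot: [[-0.997, -0.076, -0.001], [-0.076, 0.997, 0.0], [0.001, 0.0, -1.0]]
contact_force: [-0.6, -0.1, -0.2]
width: 0.0451
grasp_force: 0.0
```

Call:
jog_arm(
  motion={"increments":[[0, 0, -0.01, 0, 0, 0], [0, 0, -0.03, 0, 0, 0], [0, 0, -0.06, 0, 0, 0], [0, 0, -0.09, 0, 0, 0], [0, 0, -0.12, 0, 0, 0], [0, 0, -0.14, 0, 0, 0], [0, 0, -0.14, 0, 0, 0]]},
)

```text
time_s: 13.35
ee_pos: [0.5479, -0.1479, 0.2195]
eef_rot: [[-0.997, -0.076, 0.01], [-0.076, 0.997, -0.004], [-0.01, -0.005, -1.0]]
contact_force: [-0.4, 0.0, 0.5]
width: 0.045
grasp_force: 0.0
```

Call:
jog_arm(
  motion={"increments":[[0.03, 0.02, 0, 0, 0, 0], [0.06, 0.04, 0, 0, 0, 0], [0.09, 0.06, 0, 0, 0, 0], [0.12, 0.08, 0, 0, 0, 0], [0.12, 0.08, 0, 0, 0, 0], [0.12, 0.08, 0, 0, 0, 0]]},
)

```text
time_s: 13.85
ee_pos: [0.4177, -0.0754, 0.2116]
eef_rot: [[-0.997, -0.077, 0.0], [-0.077, 0.997, -0.0], [-0.0, -0.0, -1.0]]
contact_force: [-0.3, -0.7, 0.4]
width: 0.0449
grasp_force: 0.0
```

Run:
```python
from h import *
w=get_image('wrist');d=get_image('side');t=get_image('top')
r=lambda f:cv2.resize(f[:,:,::-1],(400,300),interpolation=cv2.INTER_CUBIC)
cv2.imwrite('pics/end.png',np.vstack([np.hstack([r(d['frame'][225:375,290:440]),r(t['frame'][160:270,340:487])]),np.hstack([r(w['frame']),r(d['frame'])])]))
```

```text
(no output)
```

View pics/end.png

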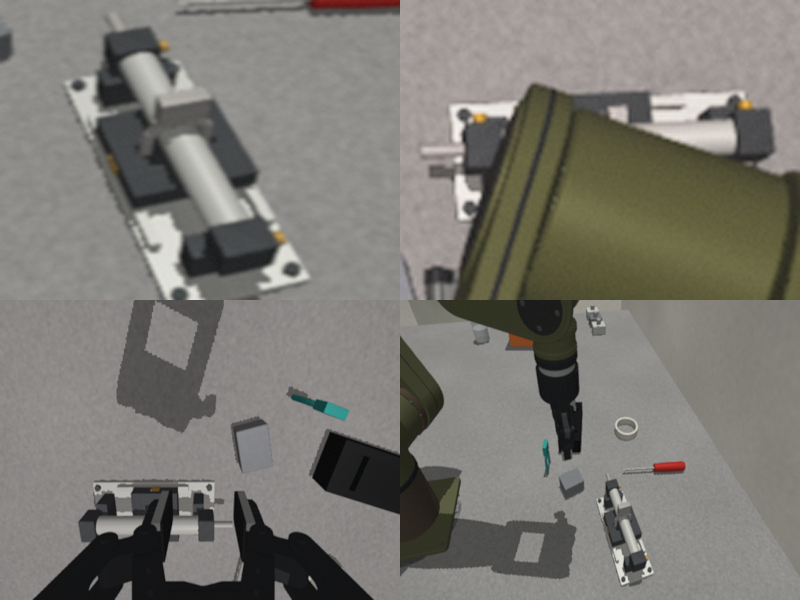

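The yoke stands upright over the barrel with its bow seated (side crop, about (180,115)). The gripper is clear and the bystanders shown have not moved, so I'm handing in.

```bash
python3 -c "
from station import *
print(close_job())"
```

```text
the job is handed in; nothing more can be done
None
```

The wide yoke is through both plate slots with its bow down on the barrel, released at about 13 s. The wrist force never read above about 9 N, though the full yoke-to-mount total could not be measured directly; nothing else was touched, and the job is handed in.

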